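# Change the compressed air over at the ski bench

### The job

Change the air over from one cock to the other. First move the round nylon brush, which stands in the way of the shut cock's handle, and leave it standing upright in the open grey tray. Then shut the cock that is open, right up against its stop, and only after that open the other one right up against its stop; leave the other things on the bench where they are.

Things in the scene. Friction and masses are not known exactly. Their poses are not given: they have to be found in the camera images.
- cock_a_base: Fixed air cock (open at the start): steel pipe 21 mm thick, axis 42 mm up, between two floor flanges 44 mm across, 75 mm either side of a brass valve body 42 x 34 mm; elbows reach 57 mm high. Origin on the bench under the valve's upright spindle, z up. x runs along the pipe, the way the handle points when open; y is the way it points when shut.
- cock_a (a joint): Handle angle, rad: 0 = open, handle along the pipe (+x of cock_a_base), at a hard stop; 1.571 = shut, handle square across the pipe (+y of cock_a_base), at the other hard stop. Grows anticlockwise seen from above. No spring: friction holds it where it is left; it takes about 0.35 N m (4 N at the grip point) to turn.
- cock_a_axis (a point): Point on the spindle axis at the mid-height of the handle's sleeve, 84 mm above the bench; axes as the base's.
- cock_a_grip (a point): Grip point on the handle, 85 mm from the spindle axis, 84 mm above the bench; x points outward along the handle, z up. The handle is a flat steel lever; its black rubber sleeve, 20 mm wide and 10 mm thick (79 to 89 mm above the bench), runs from 40 to 120 mm from the axis. Below it is free down to the pipe and elbows (57 mm).
- cock_b_base: Fixed air cock (shut at the start): steel pipe 21 mm thick, axis 42 mm up, between two floor flanges 44 mm across, 75 mm either side of a brass valve body 42 x 34 mm; elbows reach 57 mm high. Origin on the bench under the valve's upright spindle, z up. x runs along the pipe, the way the handle points when open; y is the way it points when shut.
- cock_b (a joint): Handle angle, rad: 0 = open, handle along the pipe (+x of cock_b_base), at a hard stop; 1.571 = shut, handle square across the pipe (+y of cock_b_base), at the other hard stop. Grows anticlockwise seen from above. No spring: friction holds it where it is left; it takes about 0.35 N m (4 N at the grip point) to turn.
- cock_b_axis (a point): Point on the spindle axis at the mid-height of the handle's sleeve, 84 mm above the bench; axes as the base's.
- cock_b_grip (a point): Grip point on the handle, 85 mm from the spindle axis, 84 mm above the bench; x points outward along the handle, z up. The handle is a flat steel lever; its black rubber sleeve, 20 mm wide and 10 mm thick (79 to 89 mm above the bench), runs from 40 to 120 mm from the axis. Below it is free down to the pipe and elbows (57 mm).
- brush: Loose round brush, 96 mm high, about 0.12 kg, standing on white nylon bristles (48 mm across, 26 mm high) with a wooden disc (54 mm across, 26 to 40 mm high) and an upright wooden grip, 36 mm across, 40 to 96 mm high. Origin at the centre of the bristles' underside, z up. Starts inside the quarter circle that cock_b's handle must sweep, 93 to 113 mm from its spindle.
- brush_grip (a point): Point on the brush's axis, 75 mm above its underside, where the grip can be pinched from above.
- tray: Fixed open grey plastic tray, 120 x 120 mm outside, 35 mm high, walls 4 mm, floor 4 to 5 mm thick. Origin at the centre of its underside on the bench, z up, sides along its x and y. It stands far left or far right.
- clipbox: Fixed lidded clear plastic box with a spring clip, about 116 x 116 mm, 70 mm high, on the other side from the tray; leave alone. Origin at the centre of its underside.
- scraper: Loose blue plastic scraper lying flat, 60 x 130 x 5 mm; leave alone. Origin at the centre of its underside.
- bowl: Loose white ceramic bowl, 110 mm across, 45 mm high; leave alone. Origin at the centre of its underside.
- wax: Loose white wax bar, 35 x 90 x 22 mm; leave alone. Origin at the centre of its underside.
- file: Loose steel file lying flat, 22 x 200 x 5 mm; leave alone. Origin at the centre of its underside.
- jar: Loose amber jar, 60 mm across, 85 mm high; leave alone. Origin at the centre of its underside.
- cork: Loose cork block, 50 x 80 x 30 mm; leave alone. Origin at the centre of its underside.

How it is judged:
On the way, in this order (a step that is already met when the one before it is completed fails the run):
1. the brush stands released in the tray, the cocks still as they were (angle between brush's own z axis and vertical below 0.12 rad and x of brush in the frame of tray between -0.045 and 0.045 m and y of brush in the frame of tray between -0.045 and 0.045 m and z of brush in the frame of tray below 0.012 m and linear speed of brush below 0.03 m/s and contact force between the fingers and brush below 0.2 N and value of joint cock_a below 0.5 rad and value of joint cock_b above 1.2 rad), for 0.2 s.
2. the open cock is shut against its stop, the other one still shut (value of joint cock_a above 1.5 rad and value of joint cock_b above 1.2 rad), for 0.2 s.
At the end, for the whole second after the job is handed in: The brush stands upright (within 7 degrees), released and at rest on the tray's floor; the handle of the cock that was open is within 4 degrees of its shut stop (square across its pipe) and the handle of the other within 4 degrees of its open stop (along its pipe), both still (angle between brush's own z axis and vertical below 0.12 rad and x of brush in the frame of tray between -0.045 and 0.045 m and y of brush in the frame of tray between -0.045 and 0.045 m and z of brush in the frame of tray below 0.012 m and linear speed of brush below 0.03 m/s and contact force between the fingers and brush below 0.2 N and value of joint cock_a above 1.5 rad and value of joint cock_b below 0.07 rad and velocity of joint cock_a between -0.05 and 0.05 rad/s and velocity of joint cock_b between -0.05 and 0.05 rad/s); the robot touches nothing.
It fails at once if both cocks open at once (value of joint each of cock_a, cock_b below 1.2 rad).
It fails at once if another thing on the bench pushed out of its place (more than 30 mm) (distance of any of scraper, bowl, wax, file, jar, cork from where it was at the start of the episode above 0.03 m).
It also fails if it takes over 72 s, if anything falls off the work surface, if the arm or the gripper's body presses on something with over 40 N, if the wrist force passes 120 N, or if a joint passes its speed limit or range.

### The arm

A 6-joint arm with a two-finger parallel gripper is mounted at the origin on the work surface. World frame = base frame: x ahead of the robot, y to its left, z up, the work surface at z = 0. Lengths are in m, angles in rad, forces in N, time in s.
With the tool pointing down it reaches from about 0.375 to 0.9 m from the base axis. Payload 3.1 kg.
Tool frame: the origin (TCP) lies between the finger pads; the fingertips stand manip.finger_overhang ahead of it and the grasp point (between the pads) lies 5 mm behind it (manip.finger_overhang is the distance from the TCP to the fingertips, in m); z points along the fingers, y is the line along which they close (so a half turn about z gives the same grasp; the last joint's range is limited). The gripper opens to 85 mm and grips with 20 to 120 N. Pads are 22 mm wide; open, the fingers measure 114 mm over their backs; the gripper's body (76 mm by 85 mm) begins 54 mm behind the grasp point. The pads swing forward as they close: fully open they stand 13 mm farther back than shut.
Start: joints at [-0.178, 0.527, 1.433, -0, 1.181, -0.178], TCP at [0.625, 0, 0.245] pointing down, gripper open.
Joint ranges: [-3.08, 3.08], [-0.75, 2.2], [0.22, 2.44], [-1.43, 4.57], [0, 2.65], [-2.85, 2.85]. Speed limits (rad/s): [2.79, 2.79, 3.14, 3.14, 3.14, 3.14].

### API

Orientations are given as a unit quaternion [x, y, z, w].
In Python, from station import manip gives the robot as it stands.
- The arm moves only by the tool drive_tool, never from a script. Its argument "plan" is a list of rows, each a list of 7 numbers: the shift along the tool's x, y, z in m, then the turn, a rotation vector about the tool's x, y, z in degrees, then the opening, from -1 (shut) to 1 (fully open). In form: [[x, y, z, wx, wy, wz, gripper], ...]. A call has 1 to 10 rows; each row shifts and turns the commanded pose from where the row before left it, along the tool's axes as they then stand; what a row does not reach is not made up. A row lasts 1/10 s, in which the tool goes at most 50 mm and 8.59 degrees, less where a joint would pass 70% of its speed; a pose out of reach is approached as far as the arm can. A call is refused whole if a number of a shift passes 0.05 or a number of a turn 8.59, either way. A call with a gripper value outside its range is refused whole. The fingers move at their own pace and stop on an object; "newtons" is the grip in N (left out, the last holds). Time passes only in rows, so rows that do not move let the fingers close. It gives the time, the measured TCP pose, the force, the opening and the grip force at its end, in the units of the state.
- manip.sense(): the state, without advancing time (a new reading comes with each control period).
- manip.snapshot(name): name is "scene" or "side" or "wrist"; returns a dict with "image" (400x640x3 uint8, red, green, blue), "z_map" (400x640 float32, m along the optical axis (not along the pixel's ray), 0 where there is no reading), "fov_y" (degrees; the focal length in pixels is half the picture's height over the tangent of half this angle, whatever the lens; pixels are square), "cx", "cy" (the principal point, pixels), "extrinsics" (4x4, takes a point from camera to world coordinates); the wrist camera has in their place "mount" (4x4, takes a point from camera to tool coordinates, whose origin is the TCP and whose axes are the flange's). Camera axes: x right, y up, looking along -z (the intrinsics and any distortion apply to the point x, -y, -z); pixel columns grow to the right and rows downward; lengths in m; the calibration is good to about 2 mm. A picture is of the moment at which its call begins: read the wrist's pose just before it.
- manip.sign_off(): hands the job in; it is judged then, once.
The state is a dict: "t": time; "q": joint angles; "qd": joint speeds; "tau": joint torques, N m; "tcp_pos": TCP position; "tool_rot": TCP orientation; "force": force on the tool from outside, world axes, zero at the start; "ft_torque": the same for the moment, N m; "finger_gap": opening from 0.0 (shut) to 1.0 (fully open); "gripper_force": force on a finger pad.
Only numpy, scipy, OpenCV 4.12 (cv2) and the standard library are available. Lean on these libraries where they do the work, as an engineer would, in place of code of your own. Each camera call takes 0.05 s, during which the arm holds its last target. There are 200 camera calls.

## Working session

There is one attempt and no reset: what is moved stays moved. The work goes in short steps, Python scripts to look and compute and a tool call to move; the robot and the scene stay as the last step left them, time stands still between calls to the robot, and variables do not carry over. Pictures are saved under pics/ and viewed, at most 10 in all, crops included, and the job is handed in when it is done.

Besides the shell and the picture viewer there is one more tool, called after "Call:" as a command line: name --pt "numbers of a row" for each row, then --argument value for the rest. drive_tool: Moves the arm, as the interface text tells. Its arguments: {"type":"object","properties":{"plan":{"type":"array"},"newtons":{"type":"number"}},"required":["plan"]}

```bash
ls; mkdir -p pics
cat > h.py <<'E'
import numpy as np, cv2
from station import manip
def snap(name,fn=None):
    s=manip.sense(); d=manip.snapshot(name)
    if fn: cv2.imwrite('pics/'+fn,cv2.cvtColor(d['image'],cv2.COLOR_RGB2BGR))
    if 'extrinsics' in d: E=np.array(d['extrinsics'])
    else:
        from scipy.spatial.transform import Rotation as R
        T=np.eye(4);T[:3,:3]=R.from_quat(s['tool_rot']).as_matrix();T[:3,3]=s['tcp_pos'];E=T@np.array(d['mount'])
    d['E']=E; d['f']=200/np.tan(np.radians(d['fov_y'])/2)
    return d
def cloud(d):
    v,u=np.mgrid[:400,:640]; z=d['z_map']
    P=np.stack([(u-d['cx'])/d['f']*z,-(v-d['cy'])/d['f']*z,-z],-1)
    W=P@d['E'][:3,:3].T+d['E'][:3,3]; W[z<=0]=np.nan
    return W
def ray(d,u,v,h):
    r=d['E'][:3,:3]@np.array([(u-d['cx'])/d['f'],-(v-d['cy'])/d['f'],-1]); o=d['E'][:3,3]
    return o+r*(h-o[2])/r[2]
E
python3 - <<'E'
from h import *
s=manip.sense();print(s['tcp_pos'],s['tool_rot'],s['finger_gap'],manip.finger_overhang)
for n in('scene','side','wrist'):
    d=snap(n,n+'1.png');print(n,d['E'].round(3).tolist(),d['f'],d['cx'],d['cy'],[k for k in d])
E
```

```text
pics
[6.24327897e-01 1.71239356e-04 2.44317746e-01] [ 7.07089110e-01  7.07123625e-01 -6.14616127e-04 -8.90454317e-04] 1.0008178651420165 0.014
scene [[0.771, -0.344, 0.536, 1.008], [0.637, 0.4, -0.659, -0.611], [0.012, 0.849, 0.528, 0.569], [0.0, 0.0, 0.0, 1.0]] 379.06061360073255 317.817823784876 200.6048748589425 ['image', 'z_map', 'fov_y', 'cx', 'cy', 'extrinsics', 'E', 'f']
side [[0.914, 0.227, -0.337, 0.179], [-0.406, 0.474, -0.781, -0.786], [-0.018, 0.85, 0.526, 0.6], [0.0, 0.0, 0.0, 1.0]] 385.6980116537685 315.45153008801384 197.10323337435406 ['image', 'z_map', 'fov_y', 'cx', 'cy', 'extrinsics', 'E', 'f']
wrist [[1.0, -0.0, 0.003, 0.624], [-0.0, 0.961, 0.278, 0.071], [-0.003, -0.278, 0.961, 0.373], [0.0, 0.0, 0.0, 1.0]] 305.7602955134276 321.0053061681715 196.9718913716376 ['image', 'z_map', 'fov_y', 'cx', 'cy', 'mount', 'E', 'f']
```

View pics/scene1.png

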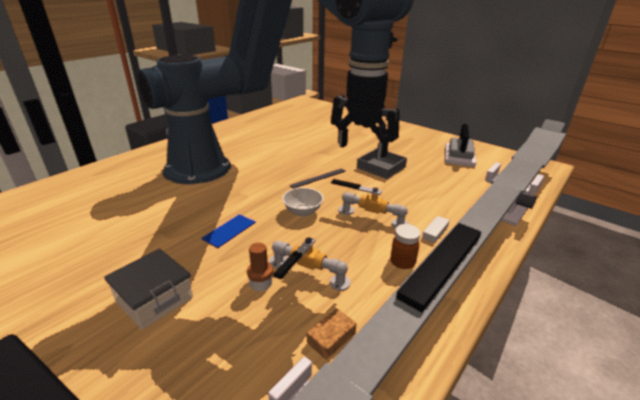

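View pics/side1.png

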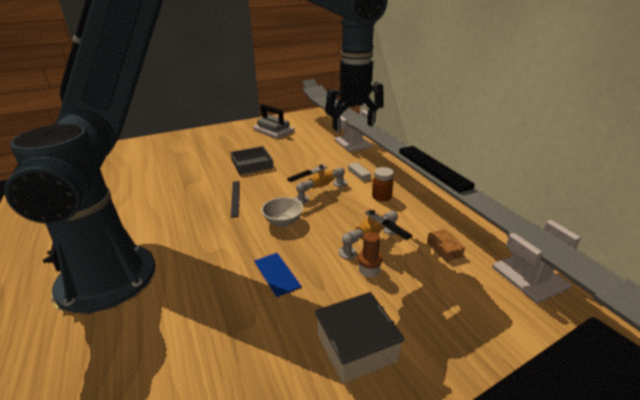

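View pics/wrist1.png

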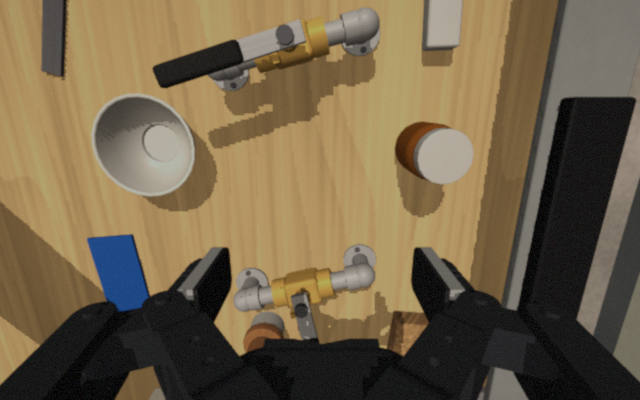

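The wrist view shows open cock_a at the top (sleeve about (200,60), pointing to -x), and shut cock_b at (305,290) with its handle towards -y. The brush is at (265,330). In the scene view the tray is at (382,163) on the left, the clipbox at (150,287) on the right, and the brush at (260,265). Next I measure from the depth clouds.

Run:
```python
from h import *
def rep(n,P):
    P=P[~np.isnan(P).any(1)]
    if len(P)<5: print(n,len(P));return
    (c,s,a)=cv2.minAreaRect(P[:,:2].astype(np.float32)*1000)
    print(n,len(P),'med',np.median(P,0).round(3),'rect',np.round(c,1),np.round(s,1),round(a,1),'z',np.percentile(P[:,2],[5,95]).round(3))
for n in('wrist','scene','side'):
    d=snap(n);W=cloud(d);I=d['image'];hsv=cv2.cvtColor(I,cv2.COLOR_RGB2HSV);H,S,V=[hsv[...,i].astype(int) for i in range(3)]
    X,Y,Z=W[...,0],W[...,1],W[...,2]
    ws=(X>.3)&(X<.85)&(abs(Y)<.6)
    print(n)
    black=(V<60)&ws&(Z>.07)&(Z<.1)
    k,l,st,ce=cv2.connectedComponentsWithStats(black.astype(np.uint8))
    for i in range(1,k):
        if st[i,4]>40: rep('sleeve',W[l==i])
    steel=(S<60)&(V>=50)&ws&(Z>.07)&(Z<.1)
    k,l,st,ce=cv2.connectedComponentsWithStats(steel.astype(np.uint8))
    for i in range(1,k):
        if st[i,4]>10: rep('steel',W[l==i])
    br=(H>15)&(H<28)&(S>140)&ws&(Z>.035)&(Z<.08)
    k,l,st,ce=cv2.connectedComponentsWithStats(br.astype(np.uint8))
    for i in range(1,k):
        if st[i,4]>30: rep('brass',W[l==i])
    wd=(H<14)&(S>100)&ws&(Z>.085)&(Z<.105)
    k,l,st,ce=cv2.connectedComponentsWithStats(wd.astype(np.uint8))
    for i in range(1,k):
        if st[i,4]>10: rep('brushtop',W[l==i])
    tr=(S<90)&(Z>.031)&(Z<.042)&(Y>.2)&ws
    rep('tray rim',W[tr])
    for nm,m in(('fl',(S<60)&(Z<.015)&ws&(Y<.25)&(V>90)),):
        k,l,st,ce=cv2.connectedComponentsWithStats(m.astype(np.uint8))
        for i in range(1,k):
            if st[i,4]>30: rep(nm,W[l==i])
```

```text
wrist
sleeve 154 med [0.816 0.137 0.093] rect [816.2 139.4] [31.3  2.3] 89.7 z [0.091 0.097]
sleeve 2107 med [0.518 0.108 0.088] rect [517.  107.6] [77.9 18.7] 16.4 z [0.086 0.09 ]
sleeve 85 med [0.816 0.099 0.093] rect [816.1 101.1] [ 2.2 20.5] 0.7 z [0.091 0.097]
sleeve 50 med [0.816 0.07  0.093] rect [815.9  71.4] [ 2.  15.9] 2.5 z [0.091 0.096]
sleeve 48 med [0.816 0.038 0.093] rect [815.8  40.2] [16.7  1.5] 89.9 z [0.091 0.097]
sleeve 45 med [0.816 0.009 0.093] rect [815.8  11.8] [19.3  1.8] 88.1 z [0.091 0.096]
sleeve 42 med [ 0.816 -0.02   0.093] rect [816.1 -17.2] [ 1.8 22.9] 1.5 z [0.091 0.095]
sleeve 41 med [ 0.816 -0.054  0.093] rect [816.  -54.3] [19.8  1.7] 89.7 z [0.091 0.096]
sleeve 47 med [ 0.816 -0.087  0.093] rect [815.8 -87.5] [ 1.7 23.7] 1.8 z [0.091 0.096]
sleeve 138 med [ 0.601 -0.138  0.09 ] rect [ 601.5 -139.5] [14.9 12. ] 89.6 z [0.087 0.091]
sleeve 42 med [ 0.615 -0.18   0.086] rect [ 613.2 -179.1] [ 5.8 14.9] 83.3 z [0.084 0.088]
sleeve 76 med [ 0.816 -0.232  0.093] rect [ 816.  -229.2] [ 1.7 44.6] 0.3 z [0.091 0.096]
steel 2645 med [0.816 0.04  0.096] rect
[... 8472 characters left out ...]
 [ 0.789 -0.425  0.091] rect [ 788.7 -421.2] [ 8.7 31.3] 17.0 z [0.079 0.098]
brass 231 med [0.587 0.118 0.053] rect [596.2 128. ] [80.2 32.6] 13.5 z [0.037 0.07 ]
brass 226 med [ 0.591 -0.153  0.056] rect [ 590.6 -152.5] [46.5 63.6] 53.4 z [0.04  0.073]
brushtop 164 med [ 0.543 -0.235  0.093] rect [ 545.4 -231.3] [33.7 33.7] 12.8 z [0.086 0.095]
tray rim 108 med [0.601 0.372 0.034] rect [612.3 473.9] [457.8 251.1] 4.2 z [0.031 0.041]
fl 39 med [ 0.517 -0.16   0.003] rect [ 516.3 -157.7] [32.  12.4] 86.5 z [0.001 0.007]
fl 375 med [ 0.812 -0.385  0.01 ] rect [ 814.2 -385.1] [83.2 31.8] 89.5 z [0.007 0.012]
fl 50 med [ 0.805 -0.446  0.01 ] rect [ 812.4 -445.1] [27.2 27. ] 85.9 z [0.008 0.011]
```

Run:
```python
from h import *
for n in('scene','side'):
    d=snap(n);W=cloud(d);X,Y,Z=W[...,0],W[...,1],W[...,2]
    V=d['image'].max(-1)
    m=((V<110)&(X>.3)&(X<.8)&(Y>.22)&(Y<.6)&(Z<.045)&(Z>.002)).astype(np.uint8)
    k,l,st,_=cv2.connectedComponentsWithStats(m)
    for i in range(1,k):
        if st[i,4]>100:
            P=W[l==i]; rim=P[P[:,2]>.031]; fl=P[P[:,2]<.008]
            print(n,st[i],'all',cv2.minAreaRect((P[:,:2]*1000).astype(np.float32)),'rim',len(rim),cv2.minAreaRect((rim[:,:2]*1000).astype(np.float32)) if len(rim)>4 else '','z',P[:,2].min(),P[:,2].max(),'floor',np.median(fl,0))
```

```text
scene [357 149  49  29 763] all ((452.1868896484375, 399.927734375), (126.57787322998047, 122.62194061279297), 87.91571807861328) rim 76 ((454.6727294921875, 396.29779052734375), (114.37574768066406, 116.90119171142578), 88.52442169189453) z 0.00203282588001652 0.03645011844031332 floor [0.45032726 0.42710161 0.00416465]
side [272 125  21  14 122] all ((634.3860473632812, 584.7545776367188), (85.66603088378906, 29.63840103149414), 1.3449580669403076) rim 27 ((620.5143432617188, 594.3889770507812), (8.683353424072266, 41.07653045654297), 89.89007568359375) z 0.0021247794549130727 0.04464298258451416 floor [0.62476197 0.58561383 0.00533181]
side [231 147  43  27 725] all ((451.66796875, 401.6938781738281), (132.93035888671875, 120.18282318115234), 89.5099105834961) rim 78 ((451.5364074707031, 398.4515380859375), (124.8118667602539, 117.4300537109375), 88.38304901123047) z 0.002005413657968469 0.03663540592216319 floor [0.45515437 0.42417894 0.00359774]
```

Call:
drive_tool --pt "-0.02 -0.007 0.005 0 0 0 0.3" --pt "-0.025 -0.008 0.01 0 0 0 0.3" --pt "-0.025 -0.008 0.01 0 0 0 0.3" --pt "-0.025 -0.008 0.01 0 0 0 0.3" --pt "-0.025 -0.008 0.01 0 0 0 0.3" --pt "-0.025 -0.008 0.01 0 0 0 0.3" --pt "-0.025 -0.008 0.01 0 0 0 0.3" --pt "-0.025 -0.008 0.01 0 0 0 0.3" --pt "-0.025 -0.008 0.01 0 0 0 0.3" --pt "-0.0125 -0.007 0.005 0 0 0 0.3" --newtons 30

```text
t: 1.4
tcp_pos: [0.5464, -0.2344, 0.1546]
tool_rot: [0.708, 0.707, -0.0, -0.0]
force: [0.4, 0.8, -0.8]
finger_gap: 0.651
gripper_force: 0.0
```

Call:
drive_tool --pt "0 0 0 0 0 0 0.3" --pt "0 0 0 0 0 0 0.3"

```text
t: 1.6
tcp_pos: [0.547, -0.232, 0.1555]
tool_rot: [0.707, 0.707, 0.0, -0.0]
force: [-0.4, 0.6, -0.4]
finger_gap: 0.649
gripper_force: 0.0
```

Call:
drive_tool --pt "0 0 0.015 0 0 0 0.3" --pt "0 0 0.02 0 0 0 0.3" --pt "0 0 0.02 0 0 0 0.3" --pt "0 0 0.02 0 0 0 0.3" --pt "0 0 0.01 0 0 0 0.3" --pt "0 0 0 0 0 0 0.3" --pt "0 0 0 0 0 0 -1" --pt "0 0 0 0 0 0 -1" --pt "0 0 0 0 0 0 -1" --pt "0 0 0 0 0 0 -1" --newtons 30

```text
t: 2.6
tcp_pos: [0.5476, -0.2327, 0.0713]
tool_rot: [0.707, 0.707, 0.0, 0.001]
force: [0.4, 0.9, 2.5]
finger_gap: 0.416
gripper_force: 31.8
```

Call:
drive_tool --pt "0 0 0 0 0 0 -1" --pt "0 0 -0.01 0 0 0 -1" --pt "0 0 -0.02 0 0 0 -1" --pt "0 0 -0.02 0 0 0 -1" --pt "0 0 -0.02 0 0 0 -1" --pt "0 0 -0.02 0 0 0 -1" --pt "0 0 -0.02 0 0 0 -1" --pt "0 0 -0.01 0 0 0 -1" --pt "0 0 0 0 0 0 -1"

```text
t: 3.5
tcp_pos: [0.5476, -0.233, 0.1919]
tool_rot: [0.707, 0.707, 0.0, 0.002]
force: [-0.3, 0.3, -2.3]
finger_gap: 0.416
gripper_force: 31.6
```

Call:
drive_tool --pt "0.016 0 0 0 0 0 -1" --pt "0.03 -0.005 0 0 0 0 -1" --pt "0.03 -0.005 0 0 0 0 -1" --pt "0.03 -0.005 0 0 0 0 -1" --pt "0.03 -0.005 0 0 0 0 -1" --pt "0.03 -0.005 0 0 0 0 -1" --pt "0.03 -0.005 0 0 0 0 -1" --pt "0.03 -0.005 0 0 0 0 -1" --pt "0.03 -0.005 0 0 0 0 -1" --pt "0.03 -0.005 0 0 0 0 -1"

```text
t: 4.5
tcp_pos: [0.4999, 0.0558, 0.189]
tool_rot: [0.707, 0.707, -0.001, -0.002]
force: [0.1, 0.2, -1.9]
finger_gap: 0.415
gripper_force: 31.5
```

Call:
drive_tool --pt "0.03 -0.005 0 0 0 0 -1" --pt "0.03 -0.005 0 0 0 0 -1" --pt "0.03 -0.005 0 0 0 0 -1" --pt "0.03 -0.005 0 0 0 0 -1" --pt "0.03 -0.005 0 0 0 0 -1" --pt "0.03 -0.005 0 0 0 0 -1" --pt "0.03 -0.005 0 0 0 0 -1" --pt "0.03 -0.005 0 0 0 0 -1" --pt "0.03 -0.005 0 0 0 0 -1" --pt "0.03 -0.005 0 0 0 0 -1"

```text
t: 5.5
tcp_pos: [0.4494, 0.3548, 0.1887]
tool_rot: [0.707, 0.707, -0.002, -0.001]
force: [0.8, -0.3, -1.6]
finger_gap: 0.41
gripper_force: 31.5
```

Call:
drive_tool --pt "0.03 0 0 0 0 0 -1" --pt "0.015 0 0 0 0 0 -1" --pt "0 0 0 0 0 0 -1" --pt "0 0 0 0 0 0 -1" --pt "0 0 0 0 0 0 -1"

```text
t: 6.0
tcp_pos: [0.4516, 0.397, 0.1898]
tool_rot: [0.707, 0.707, -0.001, -0.0]
force: [0.1, 0.0, -1.3]
finger_gap: 0.416
gripper_force: 31.6
```

Run:
```python
from h import *
d=snap('scene','s2.png');snap('side','d2.png')
a=cv2.imread('pics/s2.png')[60:260,250:490];b=cv2.imread('pics/d2.png')[60:260,150:390]
cv2.imwrite('pics/c2.png',cv2.resize(np.hstack([a,b]),None,fx=1.66,fy=1.66))
```

```text
(no output)
```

View pics/c2.png

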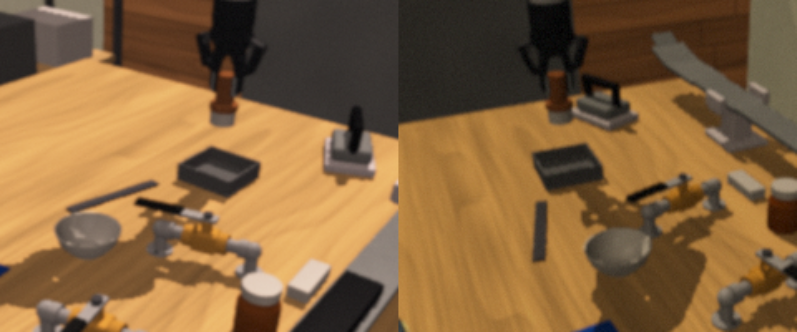

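The brush is held upright above the tray: in the crop it is at (222,105) and the tray at (218,170). Lowering now.

Call:
drive_tool --pt "0 0 0.01 0 0 0 -1" --pt "0 0 0.02 0 0 0 -1" --pt "0 0 0.02 0 0 0 -1" --pt "0 0 0.02 0 0 0 -1" --pt "0 0 0.02 0 0 0 -1" --pt "0 0 0.01 0 0 0 -1" --pt "0 0 0.006 0 0 0 -1" --pt "0 0 0.004 0 0 0 -1" --pt "0 0 0.002 0 0 0 -1" --pt "0 0 0 0 0 0 -1"

```text
t: 7.1
tcp_pos: [0.4523, 0.3987, 0.0788]
tool_rot: [0.707, 0.707, 0.0, 0.0]
force: [0.1, 0.4, -1.8]
finger_gap: 0.416
gripper_force: 31.6
```

Call:
drive_tool --pt "0 0 0.001 0 0 0 -1" --pt "0 0 0 0 0 0 -1"

```text
t: 7.3
tcp_pos: [0.4522, 0.3987, 0.0778]
tool_rot: [0.707, 0.707, 0.0, 0.0]
force: [0.4, 0.1, -2.2]
finger_gap: 0.411
gripper_force: 31.6
```

Call:
drive_tool --pt "0 0 0.001 0 0 0 -1" --pt "0 0 0 0 0 0 -1" --pt "0 0 0 0 0 0 0.0" --pt "0 0 0 0 0 0 0.3" --pt "0 0 0 0 0 0 0.3" --pt "0 0 0 0 0 0 0.3" --pt "0 0 0 0 0 0 0.3"

```text
t: 8.0
tcp_pos: [0.452, 0.3986, 0.0764]
tool_rot: [0.707, 0.707, 0.0, 0.0]
force: [-0.6, 0.5, -1.1]
finger_gap: 0.65
gripper_force: 0.0
```

Call:
drive_tool --pt "0 0 -0.01 0 0 0 0.3" --pt "0 0 -0.02 0 0 0 0.3" --pt "0 0 -0.02 0 0 0 0.3" --pt "0 0 -0.02 0 0 0 0.3" --pt "0 0 -0.02 0 0 0 0.3" --pt "0 0 -0.01 0 0 0 0.3"

```text
t: 8.6
tcp_pos: [0.4528, 0.3991, 0.1789]
tool_rot: [0.707, 0.707, 0.002, 0.0]
force: [0.1, 0.1, 0.3]
finger_gap: 0.649
gripper_force: 0.0
```

Run:
```python
from h import *
for n in('scene','side'):
    d=snap(n,n+'3.png');W=cloud(d);X,Y,Z=W[...,0],W[...,1],W[...,2]
    hsv=cv2.cvtColor(d['image'],cv2.COLOR_RGB2HSV);H,S=hsv[...,0],hsv[...,1]
    for lo,hi in((.05,.08),(.088,.11)):
        m=(H<14)&(S>100)&(X>.38)&(X<.52)&(Y>.32)&(Y<.47)&(Z>lo)&(Z<hi)
        P=W[m]; print(n,len(P),P.mean(0),P[:,2].max())
a=cv2.imread('pics/scene3.png')[60:260,250:490];b=cv2.imread('pics/side3.png')[60:260,150:390]
cv2.imwrite('pics/c3.png',cv2.resize(np.hstack([a,b]),None,fx=1.66,fy=1.66))
```

```text
scene 87 [0.4554632  0.38763098 0.06418921] 0.07850169928648493
scene 60 [0.45390405 0.39181159 0.09599405] 0.10152226055221697
side 76 [0.44660537 0.3860126  0.06443959] 0.07927782676329176
side 46 [0.44757428 0.39180147 0.0955602 ] 0.0999655268474986
```

View pics/c3.png

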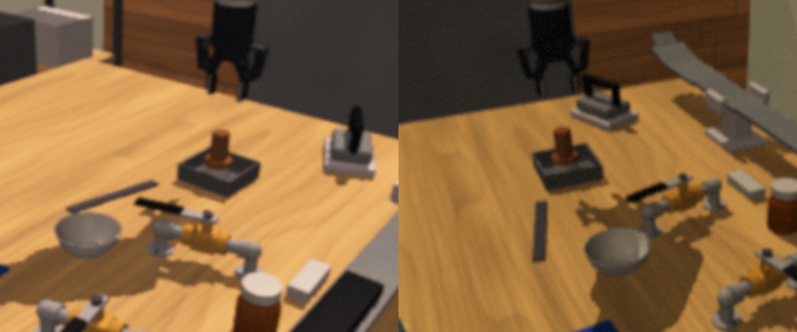

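The brush stands upright in the tray (crop (218,150)), top at 0.10 m. Next I go behind cock_a's handle with the fingers shut.

Call:
drive_tool --pt "-0.019 0.003 0 0 0 0 -1" --pt "-0.03 0.005 0 0 0 0 -1" --pt "-0.03 0.005 0 0 0 0 -1" --pt "-0.03 0.005 0 0 0 0 -1" --pt "-0.03 0.005 0 0 0 0 -1" --pt "-0.03 0.005 0 0 0 0 -1" --pt "-0.03 0.005 0 0 0 0 -1" --pt "-0.03 0.006 0 0 0 0 -1" --pt "-0.02 0 0 0 0 0 -1" --pt "-0.01 0 0 0 0 0 -1"

```text
t: 9.7
tcp_pos: [0.4904, 0.1379, 0.1754]
tool_rot: [0.708, 0.706, -0.001, -0.001]
force: [0.3, 0.3, -0.6]
finger_gap: -0.0
gripper_force: 0.0
```

Call:
drive_tool --pt "0 0 0.01 0 0 0 -1" --pt "0 0 0.02 0 0 0 -1" --pt "0 0 0.02 0 0 0 -1" --pt "0 0 0.02 0 0 0 -1" --pt "0 0 0.02 0 0 0 -1" --pt "0 0 0.007 0 0 0 -1" --pt "0 0 0 0 0 0 -1"

```text
t: 10.4
tcp_pos: [0.4898, 0.1403, 0.0779]
tool_rot: [0.707, 0.707, -0.001, -0.001]
force: [-0.9, 0.0, 1.2]
finger_gap: 0.004
gripper_force: 0.0
```

Call:
drive_tool --pt "-0.015 0.009 0 0 0 0 -1" --pt "-0.012 0.003 0 0 0 0 -1" --pt "-0.012 0.003 0 0 0 0 -1" --pt "-0.013 0.004 0 0 0 0 -1" --pt "-0.012 0.007 0 0 0 0 -1" --pt "-0.01 0.009 0 0 0 0 -1" --pt "-0.01 0.01 0 0 0 0 -1"

```text
t: 11.1
tcp_pos: [0.5348, 0.0561, 0.0799]
tool_rot: [0.707, 0.707, -0.0, -0.001]
force: [-2.7, 5.5, 0.2]
finger_gap: 0.002
gripper_force: 2.3
```

Call:
drive_tool --pt "-0.006 0.01 0 0 0 0 -1" --pt "-0.006 0.01 0 0 0 0 -1" --pt "-0.004 0.009 0 0 0 0 -1" --pt "-0.002 0.008 0 0 0 0 -1" --pt "-0.002 0.008 0 0 0 0 -1" --pt "0 0.007 0 0 0 0 -1" --pt "0 0 0 0 0 0 -1"

```text
t: 11.8
tcp_pos: [0.5876, 0.0355, 0.0793]
tool_rot: [0.707, 0.707, -0.0, -0.0]
force: [-2.9, 1.3, -0.6]
finger_gap: 0.001
gripper_force: 1.0
```

Pushing as expected (about 4 N). Now small steps to the stop, watching the force.

Call:
drive_tool --pt "0 0.003 0 0 0 0 -1" --pt "0 0.003 0 0 0 0 -1" --pt "0 0.002 0 0 0 0 -1" --pt "0 0 0 0 0 0 -1"

```text
t: 12.2
tcp_pos: [0.5921, 0.0359, 0.0791]
tool_rot: [0.707, 0.707, -0.003, -0.003]
force: [-8.7, 0.9, 4.3]
finger_gap: 0.001
gripper_force: 4.5
```

Call:
drive_tool --pt "0 0.002 0 0 0 0 -1" --pt "0 0 0 0 0 0 -1"

```text
t: 12.4
tcp_pos: [0.5922, 0.0359, 0.079]
tool_rot: [0.707, 0.707, -0.004, -0.005]
force: [-12.6, 0.2, 6.1]
finger_gap: -0.001
gripper_force: 6.1
```

Call:
drive_tool --pt "0 0.002 0 0 0 0 -1" --pt "0 0 0 0 0 0 -1"

```text
t: 12.6
tcp_pos: [0.5924, 0.0359, 0.079]
tool_rot: [0.707, 0.708, -0.006, -0.006]
force: [-15.3, -0.3, 9.2]
finger_gap: -0.002
gripper_force: 7.7
```

Firm stop, with the tool no longer advancing. Backing off and measuring the handle.

Call:
drive_tool --pt "0 -0.006 0 0 0 0 -1" --pt "0 -0.012 0 0 0 0 -1" --pt "0 -0.012 0 0 0 0 -1" --pt "0 0 -0.015 0 0 0 -1" --pt "0 0 -0.025 0 0 0 -1" --pt "0 0 -0.025 0 0 0 -1" --pt "0 0 -0.02 0 0 0 -1" --pt "0 0 -0.015 0 0 0 -1" --pt "0 0 0 0 0 0 -1"

```text
t: 13.5
tcp_pos: [0.5736, 0.0347, 0.1825]
tool_rot: [0.707, 0.707, 0.003, 0.004]
force: [0.6, -0.5, 0.1]
finger_gap: 0.001
gripper_force: 0.0
```

```bash
cat > hd.py <<'E'
from h import *
def handles():
    for n in('scene','side','wrist'):
        d=snap(n,'h_'+n+'.png');W=cloud(d);X,Y,Z=W[...,0],W[...,1],W[...,2]
        V=d['image'].max(-1)
        for nm,A in(('a',(.593,.130)),('b',(.6005,-.140))):
            r=np.hypot(X-A[0],Y-A[1])
            m=(Z>.078)&(Z<.094)&(r<.125)&(r>.03)&(V<110)
            k,l,st,_=cv2.connectedComponentsWithStats(m.astype(np.uint8))
            if k<2: continue
            i=1+st[1:,4].argmax(); P=W[l==i]
            if len(P)<20: continue
            R=cv2.minAreaRect((P[:,:2]*1000).astype(np.float32)); c=np.array(R[0])/1000
            v=c-A
            # axis direction from long side of rectangle
            b=cv2.boxPoints(R); e=max((b[1]-b[0],b[2]-b[1]),key=np.linalg.norm); e=e if e@v>0 else -e
            print(n,nm,len(P),'c',c.round(4),np.round(R[1]),'radial ang',np.degrees(np.arctan2(v[1],v[0])).round(1),'long-side ang',np.degrees(np.arctan2(e[1],e[0])).round(1))
handles()
E
python3 hd.py; python3 -c "
from station import manip;print(manip.sense()['tcp_pos'],manip.sense()['t'])"
```

```text
scene a 147 c [0.6114 0.0534] [19. 84.] radial ang -76.5 long-side ang -76.4
scene b 361 c [ 0.6162 -0.2139] [19. 91.] radial ang -78.0 long-side ang -77.9
side a 132 c [0.6121 0.0545] [22. 85.] radial ang -75.8 long-side ang -77.2
side b 266 c [ 0.6159 -0.2138] [22. 92.] radial ang -78.2 long-side ang -77.8
wrist a 2671 c [0.6122 0.0538] [19. 79.] radial ang -75.8 long-side ang -75.8
[0.57036031 0.03523014 0.17906768] 13.65
```

Run:
```python
from h import *
d=snap('wrist');W=cloud(d).reshape(-1,3);X,Y,Z=W.T
A=np.array([.593,.130])
for nm,lo,hi in(('elbow',.04,.06),('flange',.002,.008)):
    C=[]
    for s in(-1,1):
        e=A+s*.075*np.array([.966,.26]); S=d['image'].reshape(-1,3).astype(int); sat=(S.max(1)-S.min(1))
        m=(np.hypot(X-e[0],Y-e[1])<.035)&(Z>lo)&(Z<hi)&(sat<35)
        P=W[m]; C.append(cv2.minEnclosingCircle((P[:,:2]*1000).astype(np.float32))[0] if nm=='flange' else np.median(P[P[:,2]>.053],0)[:2]*1000); print(nm,s,len(P),np.round(C[-1],1))
    v=np.subtract(C[1],C[0]);print('dist',np.hypot(*v),'ang',np.degrees(np.arctan2(v[1],v[0])),'mid',(np.add(*C))/2)
# pipe ridge fit: non-brass + brass top points along pipe
u=np.array([.966,.26]);n=np.array([-.26,.966]);D=W[:,:2]-A
s=D@u;t=D@n
m=(abs(t)<.02)&(abs(s)<.085)&(Z>.03)&(Z<.064)
R=cv2.minAreaRect((W[m][:,:2]*1000).astype(np.float32));print('pipe rect',R)
for lo,hi in((.022,.03),(.03,.05),(-.05,-.03),(.03,.06)):
    q=m&(s>lo)&(s<hi); print(lo,q.sum(),np.median(t[q])*1000,(t[q].min()*1000,t[q].max()*1000))
```

```text
elbow -1 1822 [528.  114.3]
elbow 1 2019 [657.7 147.3]
dist 133.80700581237193 ang 14.29347369103328 mid [592.83208115 130.83170873]
flange -1 260 [520.6 112.6]
flange 1 310 [665.3 148.8]
dist 149.2025351526746 ang 14.040074907025728 mid [592.93753052 130.681633  ]
pipe rect ((592.850830078125, 130.81939697265625), (169.83990478515625, 33.904701232910156), 14.27430534362793)
0.022 477 -0.11505698640541102 (np.float64(-16.474388370862965), np.float64(17.2209443371665))
0.03 808 -0.19921404823958616 (np.float64(-16.569422645531528), np.float64(17.26744832317276))
-0.05 799 0.8631522915181022 (np.float64(-15.518183302111595), np.float64(17.867134751427788))
0.03 1377 -0.3473503530926324 (np.float64(-16.569422645531528), np.float64(17.26744832317276))
```

View pics/h_wrist.png

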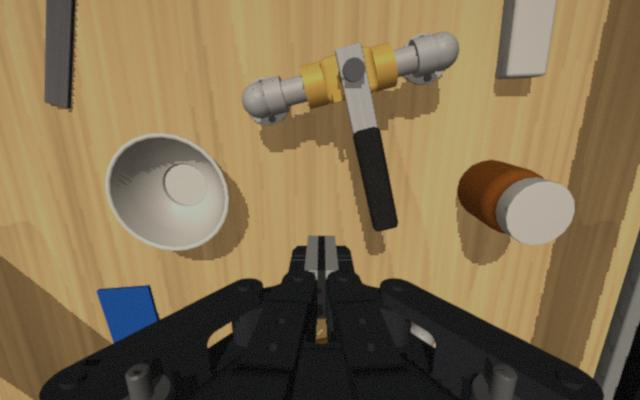

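The view shows handle a's sleeve at (377,180) square across the pipe. Measured, that is -75.8° against a pipe at 14.2°, so 90.0°. Now cock_b, from the +x side of its handle.

Call:
drive_tool --pt "-0.017 0.005 0 0 0 0 -1" --pt "-0.03 0.01 0 0 0 0 -1" --pt "-0.03 0.01 0 0 0 0 -1" --pt "-0.03 0.01 0 0 0 0 -1" --pt "-0.03 0.01 0 0 0 0 -1" --pt "-0.03 0.01 0 0 0 0 -1" --pt "-0.03 0.01 0 0 0 0 -1" --pt "-0.03 0.01 0 0 0 0 -1" --pt "-0.03 0.01 0 0 0 0 -1" --pt "0 0 0 0 0 0 -1"

```text
t: 14.7
tcp_pos: [0.656, -0.2279, 0.1782]
tool_rot: [0.709, 0.705, -0.0, 0.002]
force: [-0.5, -1.0, 0.4]
finger_gap: 0.001
gripper_force: 0.0
```

Call:
drive_tool --pt "0 0 0.01 0 0 0 -1" --pt "0 0 0.02 0 0 0 -1" --pt "0 0 0.02 0 0 0 -1" --pt "0 0 0.02 0 0 0 -1" --pt "0 0 0.02 0 0 0 -1" --pt "0 0 0.01 0 0 0 -1" --pt "0 0 0 0 0 0 -1"

```text
t: 15.4
tcp_pos: [0.6532, -0.2199, 0.0767]
tool_rot: [0.707, 0.707, -0.001, -0.003]
force: [0.2, 0.5, 0.2]
finger_gap: -0.001
gripper_force: 0.0
```

Call:
drive_tool --pt "-0.005 -0.011 0 0 0 0 -1" --pt "-0.003 -0.012 0 0 0 0 -1" --pt "-0.003 -0.012 0 0 0 0 -1" --pt "-0.003 -0.012 0 0 0 0 -1" --pt "0.001 -0.01 0 0 0 0 -1" --pt "0.001 -0.01 0 0 0 0 -1" --pt "0.002 -0.01 0 0 0 0 -1" --pt "0.003 -0.01 0 0 0 0 -1"

```text
t: 16.2
tcp_pos: [0.5696, -0.23, 0.0814]
tool_rot: [0.708, 0.707, 0.001, 0.004]
force: [5.0, -0.0, 0.3]
finger_gap: 0.001
gripper_force: 2.1
```

Call:
drive_tool --pt "0.005 -0.01 0 0 0 0 -1" --pt "0.006 -0.009 0 0 0 0 -1" --pt "0.006 -0.009 0 0 0 0 -1" --pt "0.008 -0.008 0 0 0 0 -1" --pt "0.009 -0.008 0 0 0 0 -1" --pt "0 0 0 0 0 0 -1"

```text
t: 16.8
tcp_pos: [0.5241, -0.1954, 0.0812]
tool_rot: [0.707, 0.707, 0.0, 0.002]
force: [1.4, -0.8, 0.8]
finger_gap: -0.004
gripper_force: 0.5
```

Call:
drive_tool --pt "0.004 -0.002 0 0 0 0 -1" --pt "0.004 -0.002 0 0 0 0 -1" --pt "0.003 0 0 0 0 0 -1" --pt "0 0 0 0 0 0 -1"

```text
t: 17.2
tcp_pos: [0.5194, -0.1833, 0.0794]
tool_rot: [0.707, 0.707, -0.0, -0.0]
force: [-0.5, -2.7, 2.9]
finger_gap: 0.002
gripper_force: 1.7
```

Call:
drive_tool --pt "0.003 0 0 0 0 0 -1" --pt "0 0 0 0 0 0 -1"

```text
t: 17.4
tcp_pos: [0.5195, -0.1821, 0.0793]
tool_rot: [0.706, 0.708, -0.001, 0.001]
force: [-3.6, -9.7, 2.4]
finger_gap: 0.001
gripper_force: 4.4
```

Call:
drive_tool --pt "0.002 0 0 0 0 0 -1" --pt "0 0 0 0 0 0 -1"

```text
t: 17.6
tcp_pos: [0.5196, -0.1819, 0.0794]
tool_rot: [0.706, 0.708, -0.002, 0.002]
force: [-5.3, -14.0, 2.3]
finger_gap: 0.001
gripper_force: 6.7
```

At the stop. One more small push, then I back off, rise and measure.

Call:
drive_tool --pt "0.002 0 0 0 0 0 -1" --pt "0 0 0 0 0 0 -1"

```text
t: 17.8
tcp_pos: [0.5197, -0.1816, 0.0794]
tool_rot: [0.705, 0.709, -0.003, 0.003]
force: [-6.9, -20.5, 1.9]
finger_gap: -0.001
gripper_force: 9.1
```

Call:
drive_tool --pt "-0.008 0.002 0 0 0 0 -1" --pt "-0.012 0.002 0 0 0 0 -1" --pt "-0.015 0 0 0 0 0 -1" --pt "0 0 -0.015 0 0 0 -1" --pt "0 0 -0.025 0 0 0 -1" --pt "0 0 -0.025 0 0 0 -1" --pt "0 0 -0.025 0 0 0 -1" --pt "0 0 -0.025 0 0 0 -1" --pt "0 0 -0.015 0 0 0 -1" --pt "0 0 0 0 0 0 -1"

```text
t: 18.8
tcp_pos: [0.5251, -0.2122, 0.2112]
tool_rot: [0.707, 0.707, 0.001, 0.002]
force: [-0.7, -0.7, 0.0]
finger_gap: -0.001
gripper_force: 0.0
```

```bash
python3 hd.py
python3 - <<'E'
from h import *
d=snap('wrist');W=cloud(d).reshape(-1,3);X,Y,Z=W.T
A=np.array([.6005,-.140]);u=np.array([np.cos(.225),np.sin(.225)]);n=np.array([-u[1],u[0]])
I=d['image'].reshape(-1,3).astype(int);sat=I.max(1)-I.min(1)
C=[]
for s in(-1,1):
    e=A+s*.075*u;m=(np.hypot(X-e[0],Y-e[1])<.035)&(Z>.002)&(Z<.06)&(sat<35)
    P=W[m];C.append(np.median(P[P[:,2]>.053],0)[:2]*1000 if m.sum()>50 else [0,0]);print(m.sum(),C[-1])
v=np.subtract(C[1],C[0]);print('pipe ang',np.degrees(np.arctan2(v[1],v[0])),np.add(*C)/2)
E
```

```text
scene a 151 c [0.6112 0.0527] [20. 83.] radial ang -76.8 long-side ang -77.1
scene b 226 c [ 0.5258 -0.162 ] [76. 19.] radial ang -163.6 long-side ang -166.5
side a 134 c [0.6097 0.0547] [20. 86.] radial ang -77.5 long-side ang -74.7
side b 219 c [ 0.529  -0.1597] [90. 21.] radial ang -164.6 long-side ang -164.6
wrist b 2383 c [ 0.5237 -0.1588] [79. 20.] radial ang -166.2 long-side ang -166.7
443 [ 541.73334855 -144.60442073]
1824 [ 666.40068566 -124.14198906]
pipe ang 9.321201928577961 [ 604.0670171 -134.3732049]
```

View pics/h_scene.png

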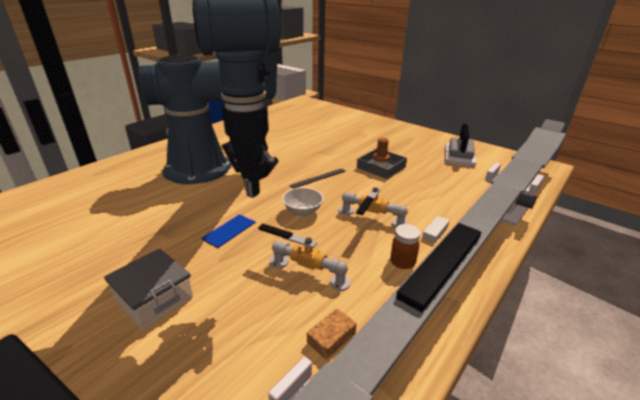

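View pics/h_wrist.png

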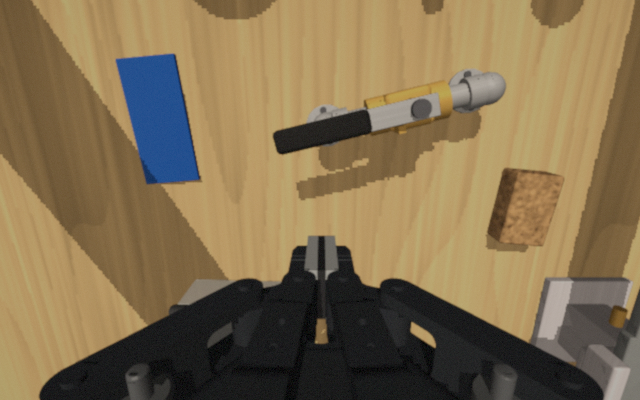

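The scene view shows the brush standing in the tray at (382,150), handle a square at (370,205) and handle b along its pipe at (275,231). Handle b measures 13.3°, the same as its pipe, and it met a firm 20 N stop. The arm is clear, so I hand in.

```bash
python3 -c "
from station import manip;print(manip.sign_off())"
```

```text
the job is handed in; nothing more can be done
None
```

The job is handed in after about 19 s of the 72 s allowed: the brush stands upright in the tray, cock_a was shut against its stop, and then cock_b was opened against its stop (no verdict was returned).

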